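# Index the coupler-tip carousel by one hole

### The job

Bring the next steel tip round to the red pointer: with a fingertip press the carousel's yellow indexing plunger down, push the disc anticlockwise (seen from above) to the very next index hole and no further, and let the plunger pop up there so the disc is locked again. Do not touch the black knob, leave the four tips standing in their sockets, do not disturb the elbow, gauge or mallet, and finish clear of everything.

Things in the scene. Friction and masses are not known exactly. Their poses are not given: they have to be found in the camera images.
- base: Fixed round carousel base, 338 mm across: grey skirt, flat aluminium index ring (radius 122-160 mm, top z 48 mm) with six index holes (12 mm wide slots) every 60 degrees, the starting one along its +x. Red pointer outside the skirt at 240 degrees anticlockwise from +x, radius 160-194 mm, top z 52 mm. Origin: centre of the underside, on the bench (z = 0); z up.
- carousel (a joint): Turn of the green disc about the vertical axis, rad; 0 at the start, grows ANTICLOCKWISE seen from above; the next hole is at 1.047 (60 degrees). Locked (0.015 rad of play) while the plunger is up in a hole; else free, with friction 0.12 N m plus damping 0.15 N m s/rad; it stays where left.
- plunger (a joint): Plunger travel, m: 0 = up, nose in an index hole (locked); grows as pressed, stop at 0.014; spring 3.6 N at the top, 8 N at the stop. From 0.010 the nose is below the ring and the disc can turn. Let go between holes, the ring keeps it down at 0.010; at a hole it pops up to 0 by itself unless held down.
- carousel_axis (a point): Point on the turning axis at the top face of the green disc (disc 236 mm across, 10 mm thick, top at z = 50 mm). The frame turns with the disc: its x axis points at the plunger, z up.
- plunger_top (a point): Centre of the top of the plunger's round yellow cap (36 mm across, 8 mm thick), which stands on the disc 90 mm from the axis; top 26 mm above the disc when up, moves down with the plunger. The plunger rides on the disc.
- stop_face (a point): Face of the steel thumb stop fixed to the disc just anticlockwise of the cap: upright plate 44 mm wide (radially, centred 90 mm from the axis), 6 mm thick, up to 60 mm above the disc. The face looks clockwise, at the cap, 26 mm from the cap's centre along the tangent; point 45 mm above the disc. A fingertip on the cap can push it to turn the disc.
- knob: Black cast-iron knob fixed in the middle of the disc, turning with it: 48 mm across, 48 mm high above the disc. Not to be used. Origin: centre of its underside, on the disc.
- tip0: Loose steel male coupler tip, 23 mm across at the foot, 60 mm high, 80 g, standing in the dark socket at 60 degrees anticlockwise from the plunger, 90 mm from the axis. Rides with the disc. Origin: centre of its underside, 53 mm above the bench; z up.
- socket0 (a point): Inner floor centre of that tip's socket (tip0), 3 mm above the disc; socket 32 mm outside, 26 mm inside, rim 20 mm above the disc. Turns with the disc.
- tip1: Loose steel male coupler tip, 23 mm across at the foot, 60 mm high, 80 g, standing in the dark socket at 120 degrees anticlockwise from the plunger, 90 mm from the axis. Rides with the disc. Origin: centre of its underside, 53 mm above the bench; z up.
- socket1 (a point): Inner floor centre of that tip's socket (tip1), 3 mm above the disc; socket 32 mm outside, 26 mm inside, rim 20 mm above the disc. Turns with the disc.
- tip2: Loose steel male coupler tip, 23 mm across at the foot, 60 mm high, 80 g, standing in the dark socket at 180 degrees anticlockwise from the plunger, 90 mm from the axis. Rides with the disc. Origin: centre of its underside, 53 mm above the bench; z up.
- socket2 (a point): Inner floor centre of that tip's socket (tip2), 3 mm above the disc; socket 32 mm outside, 26 mm inside, rim 20 mm above the disc. Turns with the disc.
- tip3: Loose steel male coupler tip, 23 mm across at the foot, 60 mm high, 80 g, standing in the dark socket at 300 degrees anticlockwise from the plunger, 90 mm from the axis. Rides with the disc. Origin: centre of its underside, 53 mm above the bench; z up.
- socket3 (a point): Inner floor centre of that tip's socket (tip3), 3 mm above the disc; socket 32 mm outside, 26 mm inside, rim 20 mm above the disc. Turns with the disc.
- elbow: Bystander: blue anodized aluminium elbow standing on its flange, 44 mm wide, 66 mm high, its arm reaching 41 mm along x. Loose. Origin: centre of its underside.
- gauge: Bystander: chrome test gauge body with a white dial 68 mm across, 94 mm high, foot 48 mm across. Loose. Origin: centre of its underside.
- mallet: Bystander: mallet standing on one face of its 54 mm wide, 70 mm high head with green rubber faces; ash handle 22 mm thick reaching level to 150 mm along x. Loose. Origin: centre of the head's underside.

How it is judged:
By the outcome, as a careful person would: the job done as asked, in the order asked, and still so for the second after the job is handed in, with the robot touching nothing.
It also fails if it takes over 35 s, if anything falls off the work surface, if the arm or the gripper's body presses on something with over 40 N, if the wrist force passes 120 N, or if a joint passes its speed limit or range.

### The arm

A 7-joint arm with a two-finger parallel gripper is mounted at the origin on the work surface. World frame = base frame: x ahead of the robot, y to its left, z up, the work surface at z = 0. Lengths are in m, angles in degrees, forces in N, time in s.
With the tool pointing down it reaches from about 0.425 to 0.875 m from the base axis. Payload 4.7 kg.
Tool frame: the origin (TCP) lies midway between the tips of the shut fingers; the grasp point (between the pads) lies 19 mm behind it (env.grip_point_offset is the distance from the TCP to the grasp point, in m); z points along the fingers, y is the line along which they close (so a half turn about z gives the same grasp; the last joint's range is limited). The gripper opens to 87 mm and grips with 3 to 60 N. Pads are 19 mm wide; open, the fingers measure 117 mm over their backs; the gripper's body (75 mm by 190 mm) begins 51 mm behind the grasp point.
Start: joints at [76.839, 18.392, -4.016, 83.108, 1.295, 78.541, -3.26], TCP at [0.157, -0.631, 0.223] pointing down, gripper open.
Joint ranges: [-163.93, 163.93], [-17.29, 119.83], [-79.2, 71.16], [3.27, 140.29], [-89.18, 269.18], [5.43, 117.66], [-154.24, 154.24]. Speed limits (degrees/s): [147.25, 147.25, 180, 180, 180, 180, 180].

### API

Orientations are given as [roll, pitch, yaw] about the fixed x, y, z axes, in that order (R = Rz(yaw) Ry(pitch) Rx(roll)).
In Python, from cell import env gives the robot as it stands.
- The arm moves only by the shell command python3 -m jog 'ROWS' [FORCE]. ROWS is JSON, a list of rows, each a list of 7 numbers: the shift along the tool's x, y, z in m, then the turn, a rotation vector about the tool's x, y, z in rad, then the finger opening in m, from 0 to 0.087. A call has 1 to 12 rows; each row shifts and turns the commanded pose from where the row before left it, along the tool's axes as they then stand; what a row does not reach is not made up. A row lasts 1/12 s, in which the tool goes at most 41.7 mm and 7.16 degrees, less where a joint would pass 70% of its speed; a pose out of reach is approached as far as the arm can. A call is refused whole if a number of a shift passes 0.0417 or a number of a turn 0.125, either way. A call with a gripper value outside its range is refused whole. The fingers move at their own pace and stop on an object; FORCE is the grip in N (left out, the last holds). Time passes only in rows, so rows that do not move let the fingers close. It gives the time, the measured TCP pose, the force, the opening and the grip force at its end, in the units of the state.
- env.get_obs(): the state, without advancing time (a new reading comes with each control period).
- env.read_camera(name): name is "scene" or "side" or "wrist"; returns the picture (384x512x3 uint8, blue, green, red); there is no depth.
- env.get_calibration(name): a dict with "fov_y" (degrees; the focal length in pixels is half the picture's height over the tangent of half this angle, whatever the lens; pixels are square), "cx", "cy" (the principal point, pixels), "pose" (4x4, takes a point from camera to world coordinates). Camera axes: x right, y up, looking along -z (the intrinsics and any distortion apply to the point x, -y, -z); pixel columns grow to the right and rows downward; lengths in m; the calibration is good to about 2 mm. A picture is of the moment at which its call begins: read the wrist's pose just before it. get_calibration takes no time and is no camera call; for the wrist camera it gives the pose at the moment of the call.
- env.sign_off(): hands the job in; it is judged then, once.
The state is a dict: "time_s": time; "qpos": joint angles; "joint_velocities": joint speeds; "effort": joint torques, N m; "tool_pos": TCP position; "tool_rot": TCP orientation; "force": force on the tool from outside, world axes, zero at the start; "wrist_torque": the same for the moment, N m; "grip_width": finger opening in m; "grasp_force": force on a finger pad.
Only numpy, scipy, OpenCV 4.12 (cv2) and the standard library are available. Lean on these libraries where they do the work, as an engineer would, in place of code of your own. Each camera call takes 0.05 s, during which the arm holds its last target. There are 200 camera calls.

## Working session

There is one attempt and no reset: what is moved stays moved. The work goes in short steps, Python scripts to look and compute and a shell command to move; the robot and the scene stay as the last step left them, time stands still between calls to the robot, and variables do not carry over. Pictures are saved under pics/ and viewed, at most 10 in all, crops included, and the job is handed in when it is done.

```bash
ls; mkdir -p pics; python3 - <<'E'
from cell import env
import cv2
o=env.get_obs();print(o)
for n in("scene","side","wrist"):
    c=env.get_calibration(n);print(n,c)
    cv2.imwrite(f"pics/{n}0.png",env.read_camera(n))
E
```

```text
pics
{'time_s': 0.0, 'qpos': array([76.83981625, 18.43826591, -4.0110115 , 83.17413343,  1.29430938,
       78.54085381, -3.26073005]), 'joint_velocities': array([ 0.0529154 ,  0.02491335, -0.01015698, -0.00727233,  0.07062398,
        0.04480703, -0.08678219]), 'effort': array([ 1.25288334e-03, -4.91288495e+01, -4.03160099e-01, -3.12533319e+01,
       -6.40672515e-02,  4.36609774e-02,  1.81496566e-04]), 'tool_pos': array([ 0.15667229, -0.63027174,  0.22147662]), 'tool_rot': array([-1.79891931e+02,  6.49341130e-03,  1.39647652e+01]), 'force': array([0.20959541, 0.13394081, 0.75153391]), 'wrist_torque': array([0.047135  , 0.00710586, 0.01208609]), 'grasp_force': 0.0, 'grip_width': 0.08711189442041424}
scene {'fov_y': 56.98513722970646, 'cx': 255.8080311429285, 'cy': 184.77845952272457, 'pose': array([[-3.02381974e-01, -5.33135918e-01,  7.90146337e-01,
         1.29489882e+00],
       [ 9.53186697e-01, -1.69573967e-01,  2.50359323e-01,
         2.21848335e-01],
       [ 5.12701625e-04,  8.28861124e-01,  5.59454176e-01,
         6.43093727e-01],
       [ 0.00000000e+00,  0.00000000e+00,  0.00000000e+00,
         1.00000000e+00]])}
side {'fov_y': 47.04110482432902, 'cx': 255.36040058680115, 'cy': 186.59844254084072, 'pose': array([[-0.98214166,  0.11615527, -0.1480058 ,  0.37037463],
       [-0.18746542, -0.67086955,  0.71748921,  0.80610353],
       [-0.01595243,  0.73242201,  0.68066402,  0.84700781],
       [ 0.        ,  0.        ,  0.        ,  1.        ]])}
wrist {'fov_y': 68.75944158107305, 'cx': 255.36311931077327, 'cy': 190.60057732565863, 'pose': array([[ 2.41447000e-01,  9.29128473e-01,  2.80042189e-01,
         2.35307410e-01],
       [-9.70413644e-01,  2.31424551e-01,  6.88479232e-02,
        -6.10985092e-01],
       [-8.40072219e-04, -2.88379886e-01,  9.57515710e-01,
         3.82623718e-01],
       [ 0.00000000e+00,  0.00000000e+00,  0.00000000e+00,
         1.00000000e+00]])}
```

View pics/scene0.png

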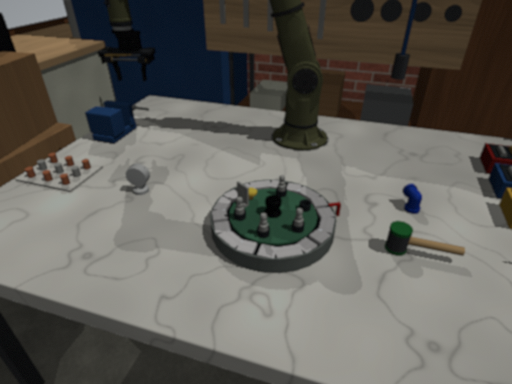

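View pics/side0.png

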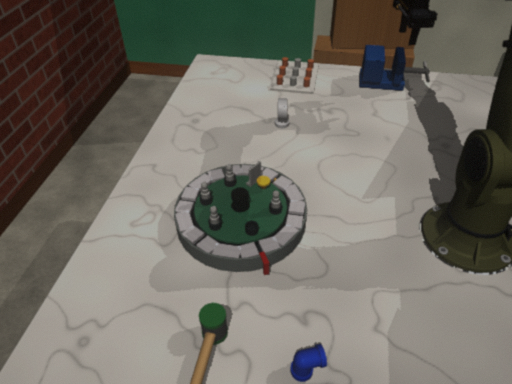

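The scene view has the yellow cap at about (252,192), the stop at (242,190) and the red pointer at (335,208). In the side view the cap is at (263,181), the stop at (255,173) and the pointer at (265,262).

```bash
cat > h.py <<'E'
from cell import env
import cv2,numpy as np
def cast(n,uv,z,c=None):
    c=c or env.get_calibration(n);f=192/np.tan(np.radians(c["fov_y"])/2);P=c["pose"]
    uv=np.atleast_2d(np.float64(uv))
    d=np.c_[(uv[:,0]-c["cx"])/f,-(uv[:,1]-c["cy"])/f,-np.ones(len(uv))]@P[:3,:3].T
    o=P[:3,3];return o+d*((z-o[2])/d[:,2])[:,None]
def mask(im,lo,hi):return cv2.inRange(cv2.cvtColor(im,cv2.COLOR_BGR2HSV),lo,hi)
def big(m):
    n,l,s,c=cv2.connectedComponentsWithStats(m);k=1+np.argmax(s[1:,4]);return l==k,c[k],s[k]
def circ(p):
    A=np.c_[2*p[:,:2],np.ones(len(p))];x=np.linalg.lstsq(A,(p[:,:2]**2).sum(1),rcond=None)[0]
    return x[:2],np.sqrt(x[2]+x[0]**2+x[1]**2)
E
python3 - <<'E'
from h import *
for n,roi in(("scene",(200,170,350,270)),("side",(160,150,320,280))):
    im=cv2.imread(f"pics/{n}0.png");x0,y0,x1,y1=roi
    z=np.zeros_like(im);z[y0:y1,x0:x1]=im[y0:y1,x0:x1]
    m,c,s=big(mask(z,(22,120,100),(35,255,255)));print(n,"cap",c,s,cast(n,c,.073))
    cap=cast(n,c,.073)[0]
    r,c,s=big(mask(z,(0,150,60),(8,255,255))|mask(z,(172,150,60),(180,255,255)));
    P=cast(n,np.argwhere(r)[:,::-1],.052)[:,:2];print("red",c,s,P.mean(0))
    g,cc,s=big(mask(z,(60,80,20),(90,255,255)));print(s)
    h=cv2.convexHull(np.argwhere(g)[:,::-1].astype(np.int32))[:,0]
    p=cast(n,h,.05);C,R=circ(p)
    for _ in range(4):
        e=np.abs(np.hypot(*(p[:,:2]-C).T)-R);p=p[e<max(.003,1.5*np.median(e))];C,R=circ(p)
    print("disc",C,R,len(p))
    v=cap[:2]-C;print("cap r,ang",np.hypot(*v),np.degrees(np.arctan2(v[1],v[0])))
    v=P.mean(0)-C;print("ptr r,ang-240",np.hypot(*v),np.degrees(np.arctan2(v[1],v[0]))-240)
    cv2.imwrite(f"pics/{n}z.png",cv2.resize(im[y0:y1,x0:x1],None,fx=4.5,fy=4.5,interpolation=cv2.INTER_CUBIC)) 
a=[cv2.imread(f"pics/{n}z.png")[:,:675] for n in("scene",)]
E
```

```text
scene cap [252.18867925 191.43396226] [249 188   8   8  53] [[ 0.52458078 -0.03285697  0.073     ]]
red [335.6 206.2] [329 203  11  12  35] [0.4936474  0.19746994]
[ 229  189   89   56 2654]
disc [0.57672995 0.04081424] 0.11792787327951923 26
cap r,ang 0.09026064669843954 -125.29328858025639
ptr r,ang-240 0.17732376457195256 -122.06069765494185
side cap [262.90654206 180.51401869] [257 176  13  10 107] [[ 0.52360734 -0.03611004  0.073     ]]
red [264.6        261.95454545] [260 252   9  22 110] [0.47655645 0.20745024]
[ 194  176   93   68 3259]
disc [0.56732524 0.04627006] 0.11685627195759686 38
cap r,ang 0.09326165326612566 -117.95423292570052
ptr r,ang-240 0.18498114643141564 -120.6139166275925
```

View pics/sidez.png

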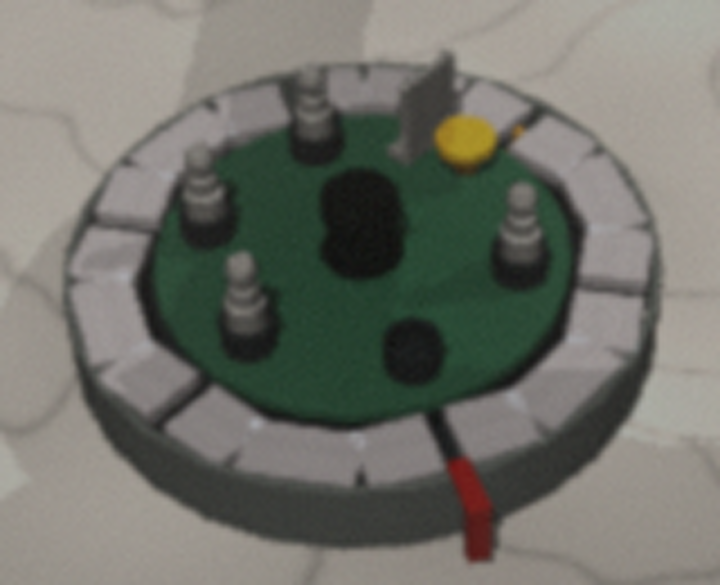

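```bash
python3 -m jog '[[0,0,0,0,0,-0.119,0],[0,0,0,0,0,-0.119,0],[0,0,0,0,0,-0.119,0],[0,0,0,0,0,-0.119,0],[0,0,0,0,0,-0.119,0],[0,0,0,0,0,-0.119,0],[0.02,-0.001,0,0,0,0,0],[0.037,-0.002,0,0,0,0,0],[0.037,-0.002,0,0,0,0,0],[0.037,-0.002,0,0,0,0,0],[0.037,-0.002,0,0,0,0,0],[0.037,-0.002,0,0,0,0,0]]' 20 && python3 -m jog '[[0.037,-0.002,0,0,0,0,0],[0.037,-0.002,0,0,0,0,0],[0.037,-0.002,0,0,0,0,0],[0.037,-0.002,0,0,0,0,0],[0.037,-0.002,0,0,0,0,0],[0.037,-0.002,0,0,0,0,0],[0.037,-0.002,0,0,0,0,0],[0.037,-0.002,0,0,0,0,0],[0.037,-0.002,0,0,0,0,0],[0.037,-0.002,0,0,0,0,0],[0.037,-0.002,0,0,0,0,0],[0.02,-0.002,0,0,0,0,0]]'
python3 - <<'E'
from h import *
c=env.get_calibration("wrist");im=env.read_camera("wrist");cv2.imwrite("pics/w1.png",im)
o=env.get_obs();print(o['time_s'],o['tool_pos'],o['tool_rot'],o['qpos']);np.save("w1.npy",c,allow_pickle=True)
E
```

```text
time_s: 1.15
tool_pos: [0.2664, -0.455, 0.2223]
tool_rot: [-180.0, 0.0, 54.9]
force: [0.6, 0.8, -0.1]
grip_width: 0.0148
grasp_force: 0.0
time_s: 2.15
tool_pos: [0.4935, -0.0889, 0.2228]
tool_rot: [180.0, -0.1, 55.2]
force: [1.3, 0.1, -0.1]
grip_width: 0.0008
grasp_force: 0.0
2.2 [ 0.49463667 -0.08586959  0.22283305] [179.99851072  -0.23841411  55.3928199 ] [ 48.33087191   2.17957426 -41.91849934 102.50236779   1.28594526
  75.76500339 -28.48777526]
```

View pics/w1.png

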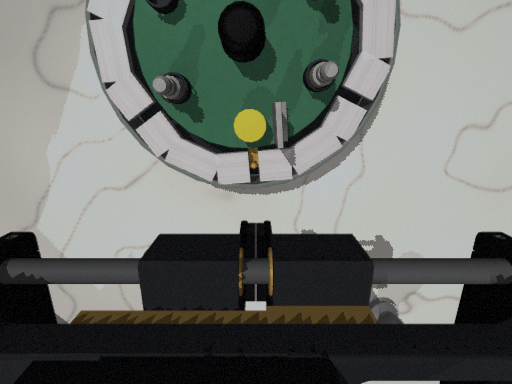

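The wrist view shows the cap at about (250,126), the stop plate at about (280,124), the knob at (242,30) and the fingertips at about (256,305).

```bash
python3 - <<'E'
from h import *
c=env.get_calibration("wrist");im=env.read_camera("wrist")
o=env.get_obs();print(o['time_s'],o['tool_pos'],o['tool_rot'])
im[200:]=0
m,uv,s=big(mask(im,(24,150,120),(35,255,255)));print(uv,s)
cap=cast("wrist",uv,.076,c)[0];print("cap",cap)
g,cc,s=big(mask(im,(60,80,20),(90,255,255)))
h=cv2.convexHull(np.argwhere(g)[:,::-1].astype(np.int32))[:,0]
h=h[(h[:,1]>3)]
p=cast("wrist",h,.05,c);C,R=circ(p)
for _ in range(4):
    e=np.abs(np.hypot(*(p[:,:2]-C).T)-R);p=p[e<max(.002,1.5*np.median(e))];C,R=circ(p)
v=cap[:2]-C;print("disc",C,R,len(p),"cap r,ang",np.hypot(*v),np.degrees(np.arctan2(v[1],v[0])))
# index hole under plunger / nose orange
cv2.imwrite("pics/w2.png",cv2.resize(im[90:190,180:340],None,fx=5,fy=5,interpolation=cv2.INTER_CUBIC))
E
```

```text
2.25 [ 0.49332014 -0.08885367  0.22263078] [-1.79981951e+02 -1.20300724e-01  5.53285070e+01]
[250.64797136 128.19331742] [235 112  32  33 838]
cap [ 0.52453746 -0.0357232   0.076     ]
disc [0.5690082  0.04133131] 0.11717749419270823 39 cap r,ang 0.0889665353357388 -119.9906836253862
```

View pics/w2.png

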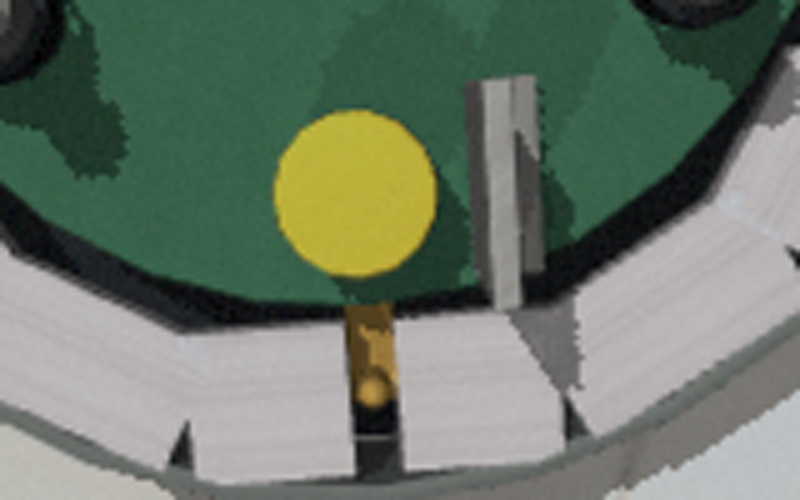

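```bash
python3 -m jog '[[0.02,-0.0005,0,0,0,0,0],[0.02,-0.0005,0,0,0,0,0],[0.0214,-0.0005,0,0,0,-0.04,0],[0,0,0.02,0,0,-0.04,0],[0,0,0.03,0,0,0,0],[0,0,0.03,0,0,0,0],[0,0,0.025,0,0,0,0],[0,0,0.015,0,0,0,0],[0,0,0,0,0,0,0],[0,0,0,0,0,0,0],[0,0,0,0,0,0,0]]'
python3 - <<'E'
from h import *
c=env.get_calibration("wrist");im=env.read_camera("wrist")
o=env.get_obs();print(o['time_s'],o['tool_pos'],o['tool_rot'],o['force'])
cv2.imwrite("pics/w3.png",im)
E
```

```text
time_s: 3.17
tool_pos: [0.5266, -0.0434, 0.1036]
tool_rot: [179.9, -0.0, 59.4]
force: [0.4, 0.3, 0.2]
grip_width: 0.0007
grasp_force: 0.0
3.2167 [ 0.5269671  -0.04321984  0.10398889] [ 1.79862252e+02 -2.48960614e-02  5.94250453e+01] [-0.15685229 -0.57983989 -0.20378512]
```

View pics/w3.png

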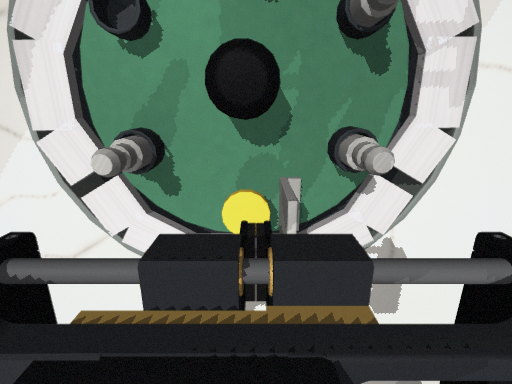

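Fingertips (about (257,225)) sit just over the cap (246,212), slightly outward; I'll correct by 5 mm and press.

```bash
python3 -m jog '[[0.0025,-0.001,0,0,0,0,0],[0.0025,-0.001,0.012,0,0,0,0],[0,0,0.012,0,0,0,0],[0,0,0.004,0,0,0,0],[0,0,0.004,0,0,0,0],[0,0,0.003,0,0,0,0],[0,0,0.003,0,0,0,0],[0,0,0.002,0,0,0,0],[0,0,0,0,0,0,0],[0,0,0,0,0,0,0]]'
```

```text
time_s: 4.05
tool_pos: [0.527, -0.0371, 0.0629]
tool_rot: [180.0, 0.0, 59.5]
force: [-1.5, 0.9, 7.3]
grip_width: 0.0001
grasp_force: 3.4
```

```bash
python3 -m jog '[[0,0.002,0.0005,0,0,0,0],[0,0.003,0,0,0,0,0],[0,0.003,0,0,0,0,0],[0.0001,0.0036,0,0,0,-0.04,0],[0.0001,0.0036,0,0,0,-0.04,0],[0.0001,0.0036,0,0,0,-0.04,0],[0.0001,0.0036,0,0,0,-0.04,0],[0.0001,0.0036,0,0,0,-0.04,0],[0,0,0,0,0,0,0],[0,0,0,0,0,0,0]]'
cat > see.py <<'E'
from h import *
import sys
c=env.get_calibration("wrist");im=env.read_camera("wrist");o=env.get_obs()
cv2.imwrite(sys.argv[1],im)
C=np.array([.569,.0413]);a=lambda p:np.degrees(np.arctan2(*(p[:2]-C)[::-1]))
print(o['time_s'],"tcp",o['tool_pos'],"ang",a(o['tool_pos']),"r",np.hypot(*(o['tool_pos'][:2]-C)),"yaw",o['tool_rot'][2],"F",o['force'])
for n in("scene","side"):
    im=env.read_camera(n);m=mask(im,(22,120,100),(35,255,255));m[:150]=0;m[280:]=0;m[:,:170]=0;m[:,340:]=0
    if m.any():
        _,uv,s=big(m);q=cast(n,uv,.064)[0];print(n,s[4],q,a(q))
    cv2.imwrite(sys.argv[1].replace(".png",n+".png"),im)
E
python3 see.py pics/w4.png
```

```text
time_s: 4.88
tool_pos: [0.5519, -0.0466, 0.0631]
tool_rot: [179.9, -0.2, 71.0]
force: [0.8, 4.7, 7.1]
grip_width: 0.0003
grasp_force: 3.3
4.9333 tcp [ 0.55186076 -0.04664148  0.06315179] ang -101.02834047864114 r 0.08959608242277523 yaw 70.99757962822564 F [0.80394919 4.14914094 6.45507087]
scene 22 [ 0.55575581 -0.03378148  0.064     ] -100.00392043801031
side 56 [ 0.54335934 -0.03424926  0.064     ] -108.74669485844322
```

View pics/w4.png

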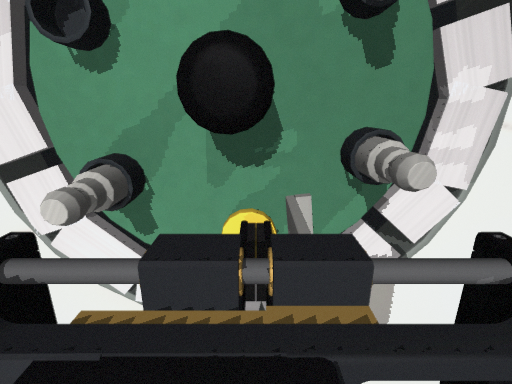

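The disc has turned about 16° and the stop (about (300,215)) is just ahead of the fingers. Continuing along the arc.

```bash
python3 -m jog '[[0.0001,0.0038,0,0,0,-0.042,0],[0.0001,0.0038,0,0,0,-0.042,0],[0.0001,0.0038,0,0,0,-0.042,0],[0.0001,0.0038,0,0,0,-0.042,0],[0.0001,0.0038,0,0,0,-0.042,0],[0.0001,0.0038,0,0,0,-0.042,0],[0.0001,0.0038,0,0,0,-0.042,0],[0.0001,0.0038,0,0,0,-0.042,0],[0.0001,0.0038,0,0,0,-0.042,0],[0.0001,0.0038,0,0,0,-0.042,0],[0,0,0,0,0,0,0],[0,0,0,0,0,0,0]]'
python3 see.py pics/w5.png
```

```text
time_s: 6.03
tool_pos: [0.5884, -0.0506, 0.0628]
tool_rot: [179.9, -0.2, 95.1]
force: [-1.3, 4.3, 6.6]
grip_width: 0.0005
grasp_force: 3.4
6.0833 tcp [ 0.58842962 -0.05058576  0.06286435] ang -78.06044680038805 r 0.09391753195116764 yaw 95.07723441480024 F [-1.21640989  4.30510224  6.61904186]
side 68 [ 0.5767557  -0.03773965  0.064     ] -84.39583984283638
```

View pics/w5.png

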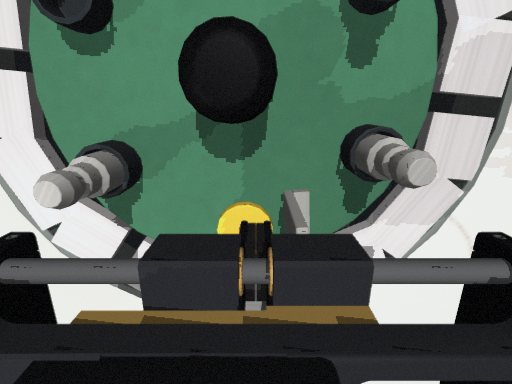

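```bash
python3 -m jog '[[0.0015,0.002,0,0,0,-0.08,0],[0.0015,0.002,0,0,0,-0.08,0],[0.0006,0.0038,0,0,0,-0.042,0],[0.0003,0.0038,0,0,0,-0.042,0],[0.0002,0.003,0,0,0,-0.042,0],[0,0,0,0,0,0,0],[0,0,0,0,0,0,0]]'
python3 see.py pics/w6.png
```

```text
time_s: 6.77
tool_pos: [0.6024, -0.0462, 0.063]
tool_rot: [179.9, 0.1, 111.4]
force: [0.6, -0.7, 6.5]
grip_width: 0.0004
grasp_force: 3.4
6.8167 tcp [ 0.60239319 -0.04620881  0.06304056] ang -69.11324231123561 r 0.09366374712631087 yaw 111.3607068084134 F [-0.01646696 -0.64533905  6.64677775]
side 75 [ 0.58964143 -0.03612348  0.064     ] -75.07192061704
```

View pics/w6.png

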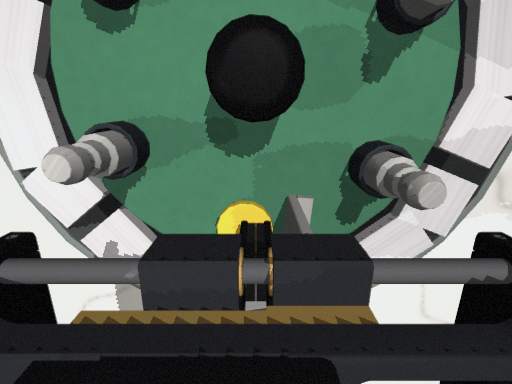

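```bash
python3 - <<'E'
from h import *
C=np.array([.569,.0413])
c=env.get_calibration("wrist")
t=cast("wrist",[[65,165],[428,190]],.113,c);k=cast("wrist",[[256,68]],.098,c)[0]
print(t,k);d=t[:,:2]-C;print(np.hypot(*d.T),np.degrees(np.arctan2(d[:,1],d[:,0])))
print("mid dir",np.degrees(np.arctan2(*(t[1]-t[0])[1::-1]))-90)
E
```

```text
[[ 0.51197589 -0.02094245  0.113     ]
 [ 0.65356284  0.02307158  0.113     ]] [0.56973316 0.04216411 0.098     ]
[0.08441488 0.0865052 ] [-132.49469978  -12.16458122]
mid dir -72.73150604744326
```

Cap at −72.5° means about 47.5° turned. I'll lift the finger above the cap now, with the ring holding the plunger down, and push only on the stop until it pops in.

```bash
python3 -m jog '[[0,0,-0.005,0,0,0,0],[0,0,-0.007,0,0,0,0],[0.002,0,-0.007,0,0,0,0],[0.002,0,0,0,0,0,0],[0,0.003,0,0,0,-0.034,0],[0.0001,0.003,0,0,0,-0.034,0],[0.0001,0.003,0,0,0,-0.034,0],[0.0001,0.003,0,0,0,-0.034,0],[0,0,0,0,0,0,0]]'
python3 see.py pics/w7.png; python3 -m jog '[[0,0.002,0,0,0,-0.022,0],[0,0.002,0,0,0,-0.022,0],[0,0,0,0,0,0,0]]';python3 see.py pics/w8.png
```

```text
time_s: 7.67
tool_pos: [0.6088, -0.0376, 0.0804]
tool_rot: [-179.8, -0.0, 119.2]
force: [-2.8, -1.5, 2.1]
grip_width: 0.0005
grasp_force: 1.9
7.7167 tcp [ 0.60903401 -0.03748021  0.08043255] ang -63.06153563373415 r 0.0883687918091909 yaw 119.14314199888906 F [-2.29563024 -1.3885579   0.78041422]
side 90 [ 0.59466683 -0.04120236  0.064     ] -72.71886093034767
time_s: 8.07
tool_pos: [0.6126, -0.0355, 0.0805]
tool_rot: [-179.8, -0.0, 121.7]
force: [-2.8, -2.2, 1.1]
grip_width: 0.0006
grasp_force: 2.3
8.1167 tcp [ 0.61275899 -0.03538001  0.08051694] ang -60.2878866870918 r 0.08828744309909377 yaw 121.67547675091409 F [-4.58929806 -1.92185214  1.89997268]
side 88 [ 0.59855419 -0.04000695  0.064     ] -70.02434373055588
```

View pics/w8.png

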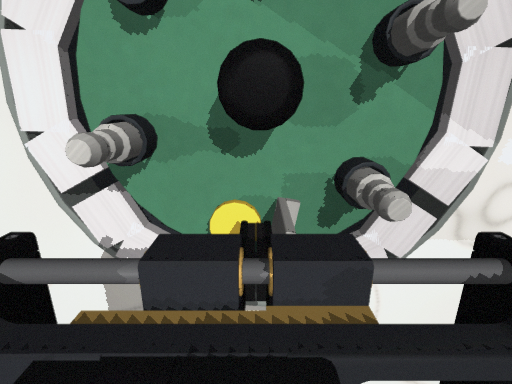

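The cap shows at (235,215) left of the fingers, with the stop at (287,215) against the fingers at about −67.5°; roughly 7.5° to go. I'll finish using force and the cap's position numerically.

```bash
python3 -m jog '[[0,0.0015,0,0,0,-0.017,0],[0,0.0015,0,0,0,-0.017,0],[0,0.0015,0,0,0,-0.017,0],[0,0.0015,0,0,0,-0.017,0],[0,0,0,0,0,0,0]]';python3 see.py pics/w9.png
python3 -m jog '[[0,0.0015,0,0,0,-0.017,0],[0,0.0015,0,0,0,-0.017,0],[0,0,0,0,0,0,0]]';python3 see.py pics/w10.png
```

```text
time_s: 8.63
tool_pos: [0.618, -0.0321, 0.0806]
tool_rot: [-179.9, -0.0, 125.6]
force: [-4.0, -2.2, -0.0]
grip_width: 0.0006
grasp_force: 2.4
8.6833 tcp [ 0.61812225 -0.03198004  0.08058975] ang -56.16462777235897 r 0.08822108134197242 yaw 125.5734796994785 F [-3.61317595 -3.00405014  0.14969735]
side 81 [ 0.6039711  -0.03748257  0.064     ] -66.06385951439339
time_s: 9.03
tool_pos: [0.6221, -0.0289, 0.0811]
tool_rot: [179.9, 0.0, 127.6]
force: [0.4, -0.2, 0.6]
grip_width: 0.0007
grasp_force: 0.0
9.0833 tcp [ 0.62243551 -0.02856366  0.08139665] ang -52.589284661481926 r 0.08795614815247071 yaw 127.55740043780708 F [-0.94065941 -0.05169622 -0.55545317]
side 65 [ 0.60915508 -0.04408762  0.064     ] -64.81389503924538
```

Force dropped to zero and the cap's image shifted as it would if it rose, so it has probably popped in. I'll back off, lift and verify.

```bash
python3 -m jog '[[0,-0.002,0,0,0,0,0],[0,-0.002,-0.003,0,0,0,0],[0,0,-0.015,0,0,0,0],[0,0,-0.03,0,0,0,0],[0,0,-0.03,0,0,0,0],[-0.02,0,-0.03,0,0,0,0],[-0.035,0,-0.02,0,0,0,0],[-0.035,0,0,0,0,0,0],[-0.01,0,0,0,0,0,0],[0,0,0,0,0,0,0],[0,0,0,0,0,0,0],[0,0,0,0,0,0,0]]'
cat > chk.py <<'E'
from h import *
C=np.array([.569,.0413])
c=env.get_calibration("wrist");im=env.read_camera("wrist");o=env.get_obs();print(o['time_s'],o['tool_pos'],o['force'])
cv2.imwrite("pics/end.png",im);im[215:]=0
_,uv,s=big(mask(im,(24,150,120),(35,255,255)));print("cap px",uv,s)
for z in(.066,.076):
    p=cast("wrist",uv,z,c)[0];v=p[:2]-C
    e=cast("wrist",[[s[0],uv[1]],[s[0]+s[2],uv[1]]],z,c);print(z,p,np.hypot(*v),np.degrees(np.arctan2(v[1],v[0])),"dia",np.linalg.norm(e[1]-e[0]))
rays=[]
for n in("side","scene"):
    q=env.read_camera(n);cv2.imwrite(f"pics/end_{n}.png",q);m=mask(q,(22,120,100),(35,255,255));m[:150]=0;m[280:]=0;m[:,:170]=0;m[:,340:]=0
    if m.any():
        _,u,s=big(m)
        for z in(.063,.073):
            p=cast(n,u,z)[0];v=p[:2]-C;print(n,s[4],z,p,np.hypot(*v),np.degrees(np.arctan2(v[1],v[0])))
E
python3 chk.py
```

```text
time_s: 10.18
tool_pos: [0.6784, -0.1094, 0.2093]
tool_rot: [180.0, -0.1, 127.7]
force: [0.4, 1.0, 0.2]
grip_width: 0.0005
grasp_force: 0.0
10.2333 [ 0.67833282 -0.10919469  0.20934911] [ 0.40173181 -0.01408529  0.57436228]
cap px [246.14868805  86.15354713] [ 229   68   35   37 1029]
0.066 [ 0.61208842 -0.03655233  0.066     ] 0.08898088186414892 -61.03707615633152 dia 0.035667040202296024
0.076 [ 0.61272923 -0.03687565  0.076     ] 0.08957498822438682 -60.77859517254535 dia 0.0344956922786077
side 110 0.063 [ 0.61585268 -0.04794773  0.063     ] 0.10079846114741182 -62.301725388232505
side 110 0.073 [ 0.61272161 -0.03705432  0.073     ] 0.08972724838025746 -60.83854048382595
```

```bash
python3 -c "
from cell import env
print(env.sign_off())"
```

```text
the job is handed in; nothing more can be done
None
```

I turned the disc one index, about 59° anticlockwise by camera measurement, and the plunger popped up in the next hole. I then lifted the arm clear and handed the job in at about 10 s; I saw no contact with the knob, tips or bystanders, but did not inspect them in a final picture.

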